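Push a used petri dish under the spring flap of a discard bin

TASK

Discard the petri dish that lies on the bin's white tray: with one fingertip press the long red paddle down so that the flap stands open, and while you keep it down, push the dish along the tray with the other fingertip, under the flap, until it drops into the bin. Only then let the paddle go, so that the flap springs shut. Do not grip or lift the dish, and leave everything else standing where it is.

Things in the scene. Friction and masses are not known exactly. Their poses are not given: they have to be found in the camera images.
- discard_bin: Discard bin fixed to the bench: yellow pedestal with white tray, clear hopper behind. Origin on the bench below the sill (far edge of the tray). x runs along the tray into the hopper, y to the paddle side (left from the robot), z up. Tray top 55 mm above bench, x -128 to 0 mm; on it guide rails 12 mm high, 66 mm apart inside (72 at the loading end).
- sill (a point): Middle of the tray's far edge, on its surface, 55 mm above the bin's origin; axes as the bin's. A dish whose centre passes it tips over the edge and drops into the hopper.
- hopper (a point): Centre of the hopper's floor, axes as the bin's. The hopper is 98 mm long, 82 mm wide inside, its floor 50 mm below the tray; its roof's top is 94 mm above the bench.
- flap (a joint): Flap angle, rad: 0 shut (spring), 0.55 open stop. Flap, shaft and red paddle are one rigid rocker: pressing the paddle down (4 to 6 N) lifts the flap. From 0.36 on the dish passes under it. At 0.5 the blade is 22 mm above the tray, its free end's top 55 mm, and the paddle is level, its top 6 mm above the tray; at the stop its middle is 2 mm lower. Springs shut when let go.
- blade (a point): Middle of the red flap's blade, which moves with it: 4 mm thick in x, just before the sill (bin x -5 to -1 mm), y -26 to +16 mm, from 2 to 17 mm above the tray when shut. It swings only up sideways, in its own plane, so the dish cannot push it open.
- shaft (a point): Middle of the steel shaft (8 mm thick, along bin x from -150 to -2 mm) about which the flap turns: bin y = 55 mm, 12 mm above the tray. Its two grey bearing blocks are 15 mm wide and end 20 mm above the tray.
- paddle (a point): Point on top of the red ribbed paddle, mid-length, 40 mm out from the shaft. The paddle is a plate along the tray's side, bin x -150 to -10 mm; pressed level it spans bin y 61 to 114 mm (this point x -80, y 95). With the flap shut it slopes up outward at 0.5 rad, its outer edge about 35 mm above the tray. A fingertip can slide along it while pressing.
- petri_dish: Closed round petri dish, 59 mm across, 15 mm high, about 25 g, lying flat on the tray between the rails; origin at the centre of its underside.
- tip_box: Bystander, to be left alone: red-decked pipette tip box, 82x122x65 mm. Origin at the centre of its underside.
- green_rack: Bystander, to be left alone: the nearer green microtube rack, 50x58x27 mm. Origin at the centre of its underside.
- tube_50ml: Bystander, to be left alone: upright clear tube with a blue cap, 36 across, 114 high mm. Origin at the centre of its underside.
- timer: Bystander, to be left alone: the nearer white bench timer lying flat, 64x64x18 mm. Origin at the centre of its underside.
- tape_roll: Bystander, to be left alone: green roll of tape lying flat, 78 across, 19 high mm. Origin at the centre of its underside.
- beaker: Bystander, to be left alone: clear beaker with wipes in it, 90 across, 60 high mm. Origin at the centre of its underside.
Mind the look-alikes: they are no part of the job. What is shaped like the petri_dish but pink or purple is not meant.

How it is judged:
By the outcome, as a careful person would: the job done as asked, in the order asked, and still so for the second after the job is handed in, with the robot touching nothing.
It also fails if it takes over 42 s, if anything falls off the work surface, if the arm or the gripper's body presses on something with over 40 N, if the wrist force passes 120 N, or if a joint passes its speed limit or range.

ROBOT

A 6-joint arm with a two-finger parallel gripper is mounted at the origin on a cart in front of the work surface, level with it; the furniture and walls round the work are solid. World frame = base frame: x ahead of the robot, y to its left, z up, the work surface at z = 0. Lengths are in mm, angles in rad, forces in N, time in s.
With the tool pointing down it reaches from about 400 to 925 mm from the base axis. Payload 12.5 kg.
Tool frame: the origin (TCP) lies midway between the tips of the shut fingers; the grasp point (between the pads) lies 19 mm behind it (env.tcp_to_grasp is the distance from the TCP to the grasp point, in mm); z points along the fingers, y is the line along which they close (so a half turn about z gives the same grasp; the last joint's range is limited). The gripper opens to 95 mm and grips with 3 to 60 N. Pads are 20 mm wide; open, the fingers measure 119 mm over their backs; the gripper's body (75 mm by 180 mm) begins 59 mm behind the grasp point.
Start: joints at [1.205, 0.491, 1.559, -0, 1.092, -0.106], TCP at [160.537, 604.049, 214.661] pointing down, gripper open.
Joint ranges: [-3.1, 3.1], [-0.84, 2.19], [0.05, 2.79], [-1.13, 4.28], [0.06, 2.93], [-2.69, 2.69]. Speed limits (rad/s): [2.22, 2.22, 2.79, 3.14, 3.14, 3.14].

INTERFACE

Orientations are given as [roll, pitch, yaw] about the fixed x, y, z axes, in that order (R = Rz(yaw) Ry(pitch) Rx(roll)).
In Python, from cell import env gives the robot as it stands. The module is installed in compiled form; this text tells all that it offers.
- The arm moves only by the tool step_arm, never from a script. Its argument "plan" is a list that holds one entry, the list of rows, each a list of 5 numbers: the shift along the tool's x, y, z in mm, then the turn about the tool's z in degrees, then the opening, from -1 (shut) to 1 (fully open). A call has 1 to 8 rows; each row is the pose to reach, as a shift and turn from the pose commanded when the call began, along the tool's axes at that moment; what a row does not reach only later rows make up. A row lasts 1/12 s, in which the tool goes at most 41.7 mm and 7.16 degrees, less where a joint would pass 70% of its speed; a pose out of reach is approached as far as the arm can. A call with a gripper value outside its range is refused whole. The fingers move at their own pace and stop on an object; the grip force is fixed at half the most. Time passes only in rows, so rows that repeat a pose let the fingers close. It gives the time, the measured TCP pose, the force, the opening and the grip force at its end, in the units of the state.
- env.state(): the state, without advancing time (a new reading comes with each control period).
- env.read_camera(name): name is "side" or "top" or "wrist"; returns the picture (420x560x3 uint8, blue, green, red); there is no depth.
- env.get_calibration(name): a dict with "K" (3x3 intrinsics, pixels), "D" ([k1, k2, p1, p2, k3] as OpenCV has them; the pictures are not rectified), "extrinsics" (4x4, takes a point from world to camera coordinates). Camera axes: x right, y up, looking along -z (the intrinsics and any distortion apply to the point x, -y, -z); pixel columns grow to the right and rows downward; lengths in mm; the calibration is good to about 2 mm. A picture is of the moment at which its call begins: read the wrist's pose just before it. get_calibration takes no time and is no camera call; for the wrist camera it gives the pose at the moment of the call.
- env.job_done(): hands the job in; it is judged then, once.
The state is a dict: "t": time; "joints": joint angles; "qvel": joint speeds; "tau": joint torques, N m; "eef_pos": TCP position; "tcp_rot": TCP orientation; "ft_force": force on the tool from outside, world axes, zero at the start; "moment": the same for the moment, N m; "opening": opening from 0.0 (shut) to 1.0 (fully open); "grip_force": force on a finger pad.
Only numpy, scipy, OpenCV 4.12 (cv2) and the standard library are available. Lean on these libraries where they do the work, as an engineer would, in place of code of your own. Each camera call takes 0.05 s, during which the arm holds its last target. There are 200 camera calls.

## Working session

There is one attempt and no reset: what is moved stays moved. The work goes in short steps, Python scripts to look and compute and a tool call to move; the robot and the scene stay as the last step left them, time stands still between calls to the robot, and variables do not carry over. Pictures are saved under pics/ and viewed, at most 10 in all, crops included, and the job is handed in when it is done.

Besides the shell and the picture viewer there is one more tool, called after ">>>" by a JSON object that holds its "fn" and its "kwargs", one argument or row to a line. step_arm: Moves the arm, as the interface text tells. Its arguments: {"type":"object","properties":{"plan":{"type":"array"}},"required":["plan"]}

```bash
mkdir -p pics; python3 - <<'E'
from cell import env
import cv2
for n in ("top","side"):
    cv2.imwrite(f"pics/{n}0.png",env.read_camera(n))
s=env.state();print(s['t'],s['eef_pos'],s['tcp_rot'],s['opening'],s['ft_force'])
E
```

```text
0.1 [160.47139896 603.8416242  214.13366804] [-3.14065809e+00 -8.15495140e-05  2.88180191e+00] 0.9985281676604837 [-0.58084231 -0.53215494 -0.1996484 ]
```

View pics/top0.png

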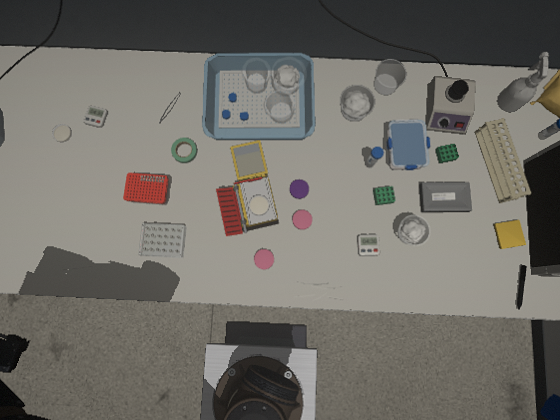

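View pics/side0.png

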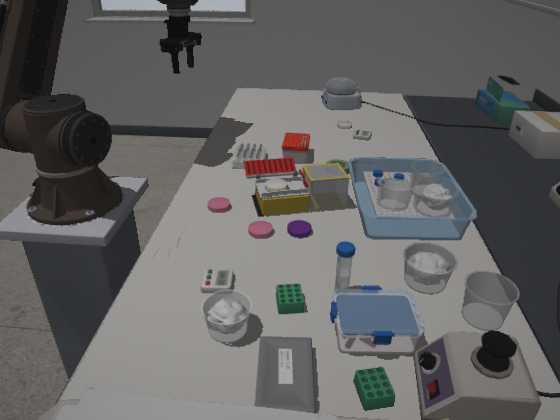

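Top view candidates for the dish: the white disc on the tray at (259,205), the pink ones at (302,219) and (264,259), the purple one at (299,188), and a white disc far left at (61,133). I choose (259,205), since it is on the tray between the rails. Next is a close crop to check it.

```bash
cat > h.py <<'E'
from cell import env
import cv2, numpy as np
def ray(n,u,v,C=None):
    C=C or env.get_calibration(n)
    p=cv2.undistortPoints(np.array([[[u,v]]],float),np.array(C['K'],float),np.array(C['D'],float))[0,0]
    E=np.array(C['extrinsics']); d=E[:3,:3].T@np.array([p[0],-p[1],-1]); o=-E[:3,:3].T@E[:3,3]
    return o,d
def at(n,u,v,z,C=None):
    o,d=ray(n,u,v,C); return o+d*(z-o[2])/d[2]
def proj(n,P,C=None):
    C=C or env.get_calibration(n); E=np.array(C['extrinsics'])
    c=(E[:3,:3]@np.atleast_2d(P).T).T+E[:3,3]; c=c*[1,-1,-1]
    return cv2.projectPoints(c.reshape(-1,1,3),np.zeros(3),np.zeros(3),np.array(C['K'],float),np.array(C['D'],float))[0][:,0]
E
python3 - <<'E'
import cv2
i=cv2.imread('pics/top0.png')[135:245,210:320]
a=cv2.resize(i,(600,600),interpolation=cv2.INTER_CUBIC)
cv2.imwrite('pics/c1.png',a)
from h import *
for u,v,z in((259,205,70),(299,188,0)): print(at('top',u,v,z))
E
```

```text
[544.45979943  24.90015349  70.        ]
[617.20096913 -91.0636898    0.        ]
```

View pics/c1.png

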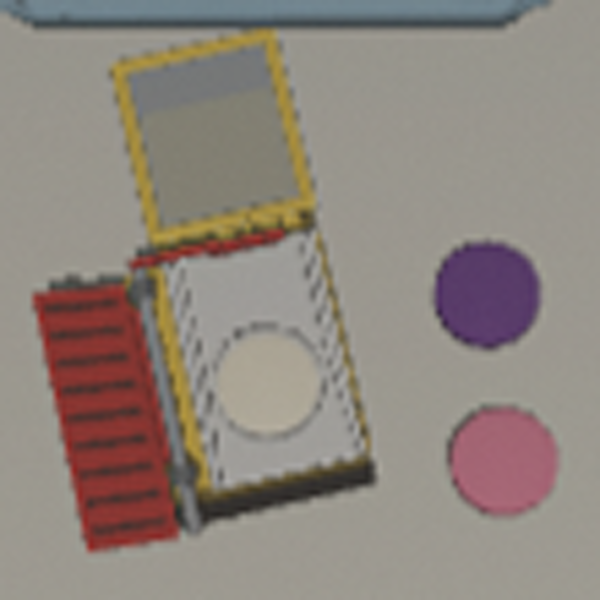

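```bash
python3 - <<'E'
from h import *
from scipy.optimize import least_squares
P=lambda c:(210+(c[0]+.5)/5.4545-.5,135+(c[1]+.5)/5.4545-.5)
C=env.get_calibration('top')
obs=[((35,295),(-10,107,90)),((88,550),(-150,107,90)),((192,528),(-150,55,67)),((205,495),(-128,None,55))]
w={k:at('top',*P(c),z,C) for k,c,z in [('padFar',(35,295),90),('padNear',(88,550),90),('shN',(193,528),67),('shF',(143,285),67),('trL',(208,492),55),('trR',(371,465),55),('r1',(112,65),94),('r2',(272,32),94),('r3',(312,215),94),('r4',(152,240),94),('dish',(268,382),70),('flapL',(133,263),70),('flapR',(283,236),70)]}
for k in w: print(k,w[k].round(1))
d=lambda a,b:w[b]-w[a]
for a,b in(('padNear','padFar'),('shN','shF'),('r4','r1'),('r3','r2'),('trR','trL'),('r2','r1')): v=d(a,b);print(a,b,np.linalg.norm(v).round(1),np.degrees(np.arctan2(v[1],v[0])).round(2))
obs=[('padFar',-10,107),('padNear',-150,107),('shN',-150,55)]
mid=None
r=least_squares(lambda q:np.concatenate([[
 *(w[k][:2]-q[:2]-np.array([[np.cos(q[2]),-np.sin(q[2])],[np.sin(q[2]),np.cos(q[2])]])@[x,y])] for k,x,y in obs]),[600,10,.2])
print(r.x,r.fun)
q=r.x;R=np.array([[np.cos(q[2]),-np.sin(q[2])],[np.sin(q[2]),np.cos(q[2])]])
for k in w: print(k,(R.T@(w[k][:2]-q[:2])).round(1))
E
```

```text
padFar [582.  148.8  90. ]
padNear [449.8 111.9  90. ]
shN [466.8  60.7  67. ]
shF [595.6  95.2  67. ]
trL [487.9  54.9  55. ]
trR [506.4 -30.4  55. ]
r1 [708.2 116.6  94. ]
r2 [730.5  32.8  94. ]
r3 [630.8   6.5  94. ]
r4 [613.4  89.3  94. ]
dish [545.5  25.7  70. ]
flapL [606.6 101.   70. ]
flapR [625.2  22.1  70. ]
padNear padFar 137.3 15.59
shN shF 133.4 14.98
r4 r1 98.6 16.12
r3 r2 103.1 14.82
trR trL 87.2 102.22
r2 r1 86.7 104.92
[6.24031244e+02 5.04227946e+01 2.87455148e-01] [-2.0730572  -1.42571962 -0.09285025  1.34962677  2.16590745  0.07609286]
padFar [-12.4 106.2]
padNear [-149.7  108.3]
shN [-147.9   54.5]
shF [-14.6  51. ]
trL [-129.3   42.9]
trR [-135.7  -44.1]
r1 [99.5 39.6]
r2 [ 97.1 -47.1]
r3 [ -5.9 -44.1]
r4 [ 0.8 40.3]
dish [-82.3  -1.4]
flapL [-2.4 53.4]
flapR [ -6.9 -27.5]
```

The crop confirms it: the cream dish at crop (268,382) lies between the rails. The purple (487,295) and pink (503,460) dishes are on the bench. The bin is at about (622,47) with yaw about 0.272. I'll approach above the loading end.

>>> {"fn": "step_arm", "kwargs": {
  "plan": [
    [[-453,-444,0,-30.5,1],[-453,-444,0,-30.5,1],[-453,-444,0,-30.5,1],[-453,-444,0,-30.5,1],[-453,-444,0,-30.5,1],[-453,-444,0,-30.5,1],[-453,-444,0,-30.5,1],[-453,-444,0,-30.5,1]]
  ]
}}

```text
t: 0.77
eef_pos: [328.9, 319.5, 214.6]
tcp_rot: [3.142, -0.0, -2.869]
ft_force: [1.5, -0.9, 0.8]
opening: 0.999
grip_force: 0.0
```

>>> {"fn": "step_arm", "kwargs": {
  "plan": [
    [[-79,-291,0,0,1],[-79,-291,0,0,1],[-79,-291,0,0,1],[-79,-291,0,0,1],[-79,-291,0,0,1],[-79,-291,0,0,1],[-79,-291,0,0,1],[-79,-291,0,0,1]]
  ]
}}

```text
t: 1.43
eef_pos: [485.3, 58.1, 214.5]
tcp_rot: [-3.141, 0.001, -2.872]
ft_force: [-0.7, 0.4, -0.2]
opening: 1.0
grip_force: 0.0
```

```bash
python3 - <<'E'
from h import *
import pickle
s=env.state();C=env.get_calibration('wrist');i=env.read_camera('wrist')
pickle.dump((s,C),open('w1.pkl','wb'))
cv2.imwrite('pics/w1.png',cv2.resize(i,(800,600),interpolation=cv2.INTER_CUBIC))
print(s['t'],s['eef_pos'],s['tcp_rot'],s['ft_force'])
b=np.array([[-128,-33,55],[0,-33,55],[0,33,55],[-82,-1,70],[-150,55,67]]);c,n=np.cos(.272),np.sin(.272)
W=np.c_[622.5+b[:,0]*c-b[:,1]*n,47.5+b[:,0]*n+b[:,1]*c,b[:,2]]
print((proj('wrist',W,C)*800/560).round())
E
```

```text
1.4333 [485.32242657  58.10129315 214.46299604] [-3.14076185e+00  7.48930763e-04 -2.87215606e+00] [-0.7084203   0.40532462 -0.21365332]
[[270. 278.]
 [284. 452.]
 [376. 453.]
 [320. 354.]
 [409. 248.]]
```

View pics/w1.png

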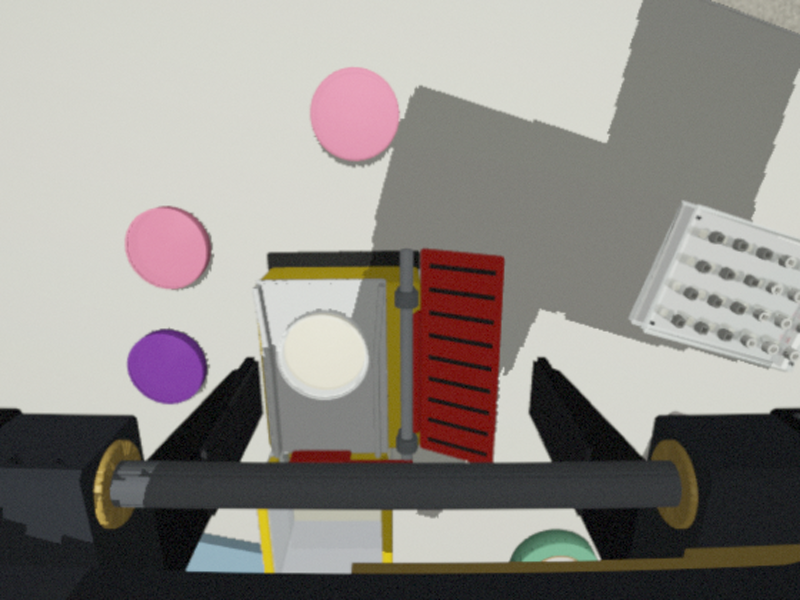

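The wrist view shows the dish at (325,354), the shaft's near end at (406,250), the tray's near edge at y≈280, the paddle from (421,249) to (504,257), and fingertips at (250,362) and (540,362).

```bash
python3 - <<'E'
from h import *
import pickle
s,C=pickle.load(open('w1.pkl','rb'))
c,n=np.cos(.272),np.sin(.272);R=np.array([[c,-n],[n,c]])
for k,u,v,z in [('dish',324,354,70),('dishL',279,352,68),('dishR',369,352,68),('dishback',324,312,69),('shaftN',406,250,67),('shaftF',406,432,67),('padN',504,257,90),('padF',491,463,90),('trNL',257,285,67),('trNR',386,280,67),('tipL',253,362,215),('tipR',538,362,215)]:
    w=at('wrist',(u+.5)*.7-.5,(v+.5)*.7-.5,z,C)
    print(k,w.round(1),(R.T@(w[:2]-[622.5,47.5])).round(1))
print('tcp',R.T@(np.array(s['eef_pos'])[:2]-[622.5,47.5]))
T=np.array(s['eef_pos']);print(proj('wrist',[T+[*(R@[0,a]),0] for a in(-53,0,53)],C)/.7)
E
```

```text
dish [543.   26.5  70. ] [-82.2   1.1]
dishL [550.3  -1.7  68. ] [-82.7 -28. ]
dishR [534.8  53.8  68. ] [-82.8  29.6]
dishback [516.  20.  69.] [-110.     2.2]
shaftN [465.1  58.6  67. ] [-148.6   52.9]
shaftF [584.9  92.6  67. ] [-24.1  53.5]
padN [449.7 111.   90. ] [-149.3  107.6]
padF [579.1 147.1  90. ] [-15.1 107.6]
trNL [510.7 -24.   67. ] [-126.9  -38.9]
trNR [486.4  51.9  67. ] [-129.9   40.8]
tipL [488.2   7.7 215. ] [-140.    -2.3]
tipR [462. 102. 215.] [-139.9   95.6]
tcp [-129.28618248   47.06545537]
[[245.46183299 389.37368438]
 [396.52952424 389.62066342]
 [547.62413581 389.09045726]]
```

>>> {"fn": "step_arm", "kwargs": {
  "plan": [
    [[1,0,40,0,1],[1,0,80,0,1],[1,0,110,0,1],[1,0,122,0,1],[1,0,132,0,1],[1,0,142,0,1],[1,0,150,0,1],[1,0,153,0,1]]
  ]
}}

```text
t: 2.15
eef_pos: [481.2, 62.8, 60.9]
tcp_rot: [3.141, -0.001, -2.868]
ft_force: [-1.8, 0.4, 4.3]
opening: 0.999
grip_force: 2.3
```

```bash
python3 - <<'E'
from h import *
s=env.state();i=env.read_camera('side');w=env.read_camera('wrist')
a=cv2.resize(i[120:240,220:380],(480,360),interpolation=cv2.INTER_CUBIC)
b=cv2.resize(w,(480,360))
cv2.imwrite('pics/p2.png',np.vstack([a,b])[:, :] if 0 else np.hstack([cv2.resize(a,(400,300)),cv2.resize(b,(400,300))]))
print(s['t'],s['eef_pos'],s['tcp_rot'],s['ft_force'],s['moment'])
E
```

```text
2.15 [481.1609541   62.81700138  60.88428767] [ 3.14094913e+00 -1.37429916e-03 -2.86837931e+00] [-1.80541877  0.44584714  4.30846921] [0.48080706 0.49797696 0.10288176]
```

View pics/p2.png

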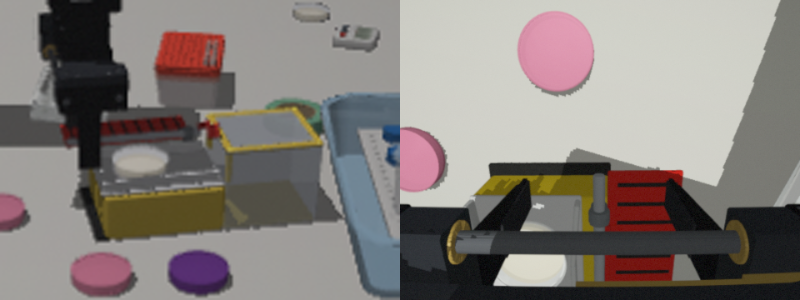

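The picture shows the paddle down, the red flap raised at (208,130), and the right finger behind the dish. The paddle force is 4.3 N. Now I'll push, shifting slightly inward on the paddle.

>>> {"fn": "step_arm", "kwargs": {
  "plan": [
    [[0,-2,1,0,1],[-7,-4,1,0,1],[-14,-4,1,0,1],[-22,-4,1,0,1],[-30,-4,1,0,1],[-38,-4,1,0,1],[-46,-4,1,0,1],[-54,-4,1,0,1]]
  ]
}}

```text
t: 2.92
eef_pos: [535.9, 72.6, 61.1]
tcp_rot: [-3.141, 0.0, -2.869]
ft_force: [-3.1, -1.6, 5.7]
opening: 1.004
grip_force: 2.8
```

```bash
python3 - <<'E'
from h import *
s=env.state();i=env.read_camera('side');w=env.read_camera('wrist')
a=cv2.resize(i[135:225,230:350],(400,300),interpolation=cv2.INTER_CUBIC)
cv2.imwrite('pics/p3.png',np.hstack([a,cv2.resize(w,(400,300))]))
print(s['t'],s['eef_pos'],s['tcp_rot'],s['ft_force'],s['moment'])
E
```

```text
2.9167 [535.90095401  72.62504793  61.05189591] [-3.14132236e+00  6.53937456e-05 -2.86898707e+00] [-3.13397609 -1.56396959  5.70479144] [0.04023949 0.84253877 0.18158564]
```

View pics/p3.png

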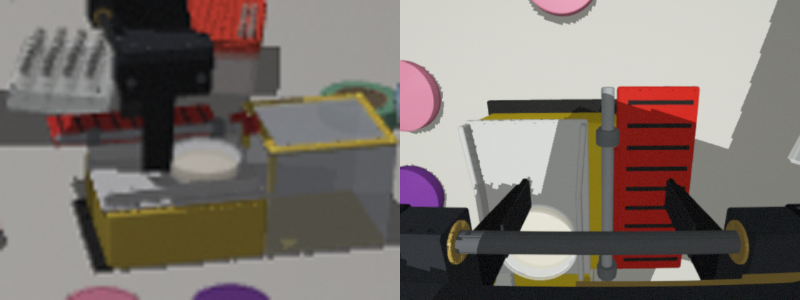

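The dish is moving along the tray ahead of the right finger, with the flap still up and the left finger on the paddle. I'll continue.

>>> {"fn": "step_arm", "kwargs": {
  "plan": [
    [[-7,0,0.5,0,1],[-14,0,0.5,0,1],[-21,0,0.5,0,1],[-28,0,0.5,0,1],[-34,0,0.5,0,1],[-40,0,0.5,0,1],[-45,0,0.5,0,1],[-48,0,0.5,0,1]]
  ]
}}

```text
t: 3.68
eef_pos: [582.3, 85.5, 60.6]
tcp_rot: [-3.141, 0.0, -2.869]
ft_force: [-2.8, -1.5, 5.9]
opening: 0.999
grip_force: 2.7
```

```bash
python3 - <<'E'
from h import *
s=env.state();i=env.read_camera('side');w=env.read_camera('top')
a=cv2.resize(i[135:225,230:350],(400,300),interpolation=cv2.INTER_CUBIC)
b=cv2.resize(w[135:225,200:320],(400,300),interpolation=cv2.INTER_CUBIC)
cv2.imwrite('pics/p4.png',np.hstack([a,b]))
print(s['t'],s['eef_pos'],s['tcp_rot'],s['ft_force'],s['moment'])
E
```

```text
3.6833 [582.32331843  85.5431104   60.6124096 ] [-3.14118921e+00  4.99789964e-04 -2.86895762e+00] [-2.81847934 -1.46322206  5.87653312] [0.04728388 0.85711532 0.19745467]
```

View pics/p4.png

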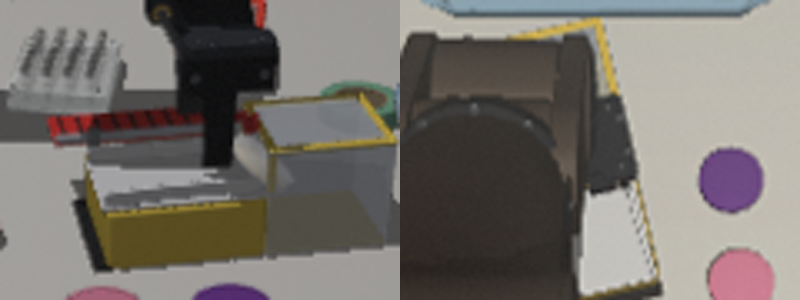

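The dish is tipping over the sill at (270,160). I'll push slightly further, then hold.

>>> {"fn": "step_arm", "kwargs": {
  "plan": [
    [[-3,0,0,0,1],[-5,0,0,0,1],[-6,0,0,0,1],[-6,0,0,0,1],[-6,0,0,0,1],[-6,0,0,0,1]]
  ]
}}

```text
t: 4.28
eef_pos: [587.9, 87.1, 60.7]
tcp_rot: [-3.141, 0.001, -2.869]
ft_force: [-2.4, -1.0, 5.6]
opening: 0.999
grip_force: 2.6
```

```bash
python3 - <<'E'
from h import *
s=env.state();i=env.read_camera('side')
a=cv2.resize(i[135:225,230:350],(600,450),interpolation=cv2.INTER_CUBIC)
cv2.imwrite('pics/p5.png',a)
print(s['t'],s['eef_pos'],s['ft_force'],s['moment'])
E
```

```text
4.2833 [587.94928888  87.12283363  60.7136885 ] [-2.36746913 -1.03606943  5.62678994] [0.06124362 0.62772764 0.15084996]
```

View pics/p5.png

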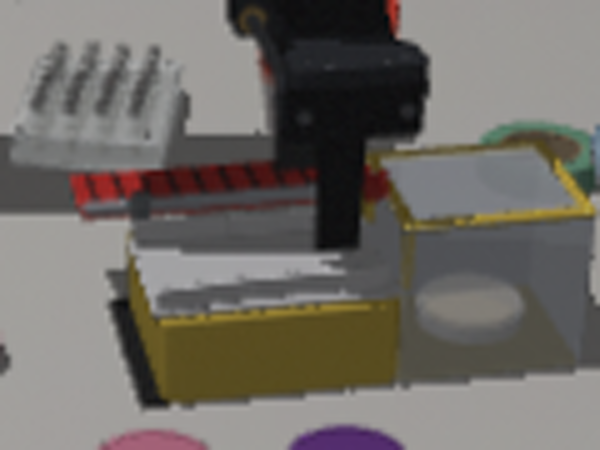

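The dish lies in the hopper at (468,305). I'll back off a little and lift, which lets the flap shut.

>>> {"fn": "step_arm", "kwargs": {
  "plan": [
    [[8,0,0,0,1],[12,0,-8,0,1],[12,0,-18,0,1],[12,0,-30,0,1],[12,0,-60,0,1],[12,0,-100,0,1],[12,0,-130,0,1],[12,0,-130,0,1]]
  ]
}}

```text
t: 5.0
eef_pos: [577.8, 84.1, 197.0]
tcp_rot: [-3.139, 0.009, -2.869]
ft_force: [1.0, -0.1, 0.4]
opening: 1.004
grip_force: 0.0
```

```bash
python3 - <<'E'
from h import *
i=env.read_camera('side');s=env.state()
cv2.imwrite('pics/p6.png',cv2.resize(i[90:300,140:420],(800,600),interpolation=cv2.INTER_CUBIC))
print(s['t'],s['eef_pos'],s['ft_force'])
E
```

```text
5.05 [576.80769722  84.02952559 194.05927842] [-0.87607857 -0.15482534 -1.38133522]
```

View pics/p6.png

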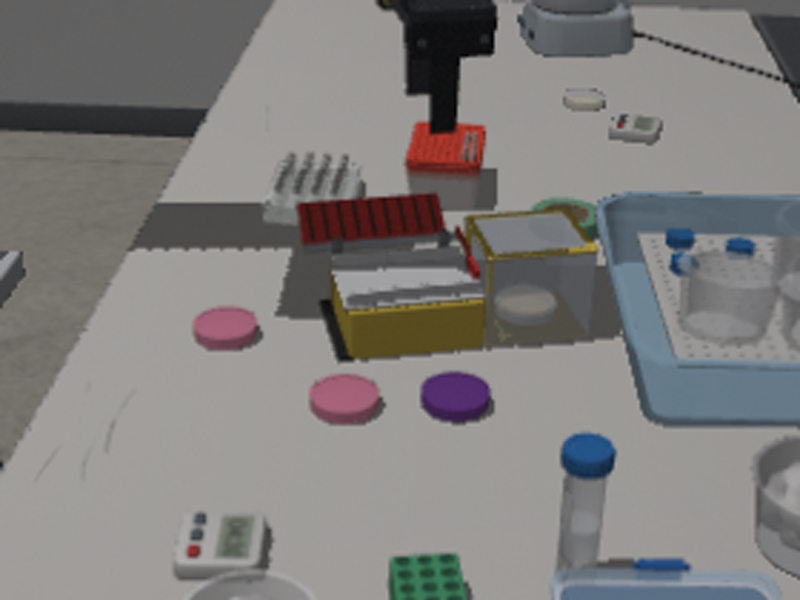

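The dish is in the hopper at (525,303), the flap is shut at (468,250), the paddle is up, and the bystanders stand where they were.

```bash
python3 -c "
from cell import env
print(env.job_done())"
```

```text
the job is handed in; nothing more can be done
None
```

The petri dish was pushed under the open flap and dropped into the hopper; the paddle was then released and the flap sprang shut. Nothing else was seen to move, and the job was handed in at about 5 s of the 42 s allowed.

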